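Lubricate the spring clamp and hold it open at the mark

ROBOT

A 6-joint arm with a two-finger parallel gripper is mounted at the origin on the work surface. World frame = base frame: x ahead of the robot, y to its left, z up, the work surface at z = 0. Lengths are in m, angles in degrees, forces in N, time in s.
With the tool pointing down it reaches from about 0.425 to 0.95 m from the base axis. Payload 3.5 kg.
Tool frame: the origin (TCP) lies at the centre of the arm's flange, where the gripper is bolted on; the fingertips stand 173 mm ahead of it and the grasp point (between the pads) lies 155 mm ahead of it; z points along the fingers, y is the direction in which the jaws open and shut (so a half turn about z gives the same grasp; the last joint's range is limited). The gripper opens to 85 mm and grips with 20 to 120 N. Pads are 22 mm wide; open, the fingers measure 114 mm over their backs; the gripper's body (76 mm by 85 mm) begins 54 mm behind the grasp point. The pads swing forward as they close: fully open they stand 13 mm farther back than shut.
Start: joints at [68.64, 16.404, 90.338, -0, 73.258, -8.594], TCP at [0.149, 0.658, 0.405] pointing down, gripper open.
Joint ranges: [-158.93, 158.93], [-51.34, 127.21], [12.03, 142.37], [-87.48, 267.48], [13.55, 161.25], [-162.69, 162.69]. Speed limits (degrees/s): [159.86, 159.86, 180, 180, 180, 180].

INTERFACE

Orientations are given as [roll, pitch, yaw] about the fixed x, y, z axes, in that order (R = Rz(yaw) Ry(pitch) Rx(roll)).
In Python, from cell import arm, optics, finder, monitor gives the robot as it stands. The module is installed in compiled form; this text tells all that it offers. Calls block until the motion is done:
- arm.move_to(position, orientation): joint-space move of the TCP to a pose.
- arm.movel(position, orientation=None, speed=0.15): straight line of the TCP; orientation=None keeps the orientation; speed is the mean speed in m/s.
- arm.goto_joints(angles): joint-space move.
- arm.command_gripper(opening, effort=None): opening from 0.0 (shut) to 1.0 (fully open); effort is the grip in N (None keeps the last); returns when the fingers have stopped.
- arm.dwell(seconds).
- arm.solve_ik(position, orientation): joint angles nearest the present ones, or None.
- optics.snapshot(name): name is "side" or "top" or "wrist"; returns a dict with "image" (400x640x3 uint8, blue, green, red), "z_map" (400x640 float32, m along the optical axis (not along the pixel's ray), 0 where there is no reading), "fx", "fy", "cx", "cy" (pixels), "extrinsics" (4x4, takes a point from world to camera coordinates). Camera axes: x right, y down, z forward; pixel columns grow to the right and rows downward; lengths in m; the calibration is good to about 2 mm. A picture is of the moment at which its call begins.
A pose or a line that the arm cannot do raises arm.Unreachable and nothing moves.
- arm.close_job(): hands the job in, once; it reports no verdict.
Trained networks look in a picture, given as the dict that the camera call returned (one of the last four; its "shot" number tells which), for a name from the list of things; names that differ only in an ending like _2 or _b are one class to them, and where a whole thing is asked for, a point or a joint stands for the part that bears it (a point fixed in the world has none). Each returns a list of dicts, best first, with "p" (0 to 1); they miss things now and then, are a little off and sometimes report something else, mostly with a low value. They report only what shows in the picture. A call takes as long as a camera call.
- finder.find_in(picture, target): "xy" ([column, row] in pixels, amid what is visible of it).
Readings, each from a call of its own:
- monitor.get_time(): time.
- monitor.get_q(): joint angles.
- monitor.get_dq(): joint speeds.
- monitor.get_joint_efforts(): joint torques, N m.
- monitor.get_position(): TCP position.
- monitor.get_tcp_rot(): TCP orientation.
- monitor.get_force(): force on the tool from outside, world axes, zero at the start.
- monitor.get_torque(): the same for the moment, N m.
- monitor.get_grip_width(): opening from 0.0 (shut) to 1.0 (fully open).
Only numpy, scipy, OpenCV 4.12 (cv2) and the standard library are available. Lean on these libraries where they do the work, as an engineer would, in place of code of your own. Each camera call takes 0.05 s, during which the arm holds its last target. There are 200 camera calls.

TASK

With the clamp still shut, press the blue spray can's nozzle cap right down and let it spring back up, to lubricate the clamp's guide rods; then pull the clamp's sprung handle out until its yellow pointer lines up with the red mark, so that a blank can be loaded. Finish while still holding the handle there with the fingers: if it is let go, it springs shut. Do not press the orange can's nozzle, and do not disturb the other things on the table.

Things in the scene. Friction and masses are not known exactly. Their poses are not given: they have to be found in the camera images.
- clamp: Spring-jaw blank clamp screwed to the table: grey base plate 240 x 120 x 12 mm, two steel guide rods, silver jaws up to 60 mm high. Origin on the table, within the base plate's underside (which reaches from x = -130 to +110 mm and y = -60 to +60 mm). Its z is up; the slide opens along its own -x axis, which points roughly to the robot's right (-y of the world, within 0.3 rad).
- slide (a joint): How far the clamp's slide (moving jaw, steel plate, handle and pointer together) is pulled open along the clamp's -x: 0 shut to 0.08 m at the end stop. A spring always pulls it shut: 4.8 N at 0, plus 1.2 N for every 10 mm. It starts shut.
- handle (a point): The slide's upright black handle plate with a yellow band: 14 mm thick along the clamp's x (pinch across this), 44 mm wide along y, 56 mm high. This point: centre of its foot, 42 mm above the table on the slide's steel plate; axes as the clamp's. Shut, it stands at clamp x = -40, y = 0 mm. Clear beside it: 46 mm on +x (58 mm high jaw beyond), 69 mm on -x (46 mm high end plate beyond).
- pointer (a point): Tip of the small yellow pointer (6 mm thick, top 34 mm above the table) on the moving jaw, on the clamp's -y side (away from the robot), 22 mm above the table. It moves with the slide: 65 mm to the +x side of the handle's middle and 52 mm to its -y side. Axes as the clamp's.
- mark: Red upright mark, 4 mm thick along the clamp's x and 22 mm high, fixed on the edge of the clamp's base plate on the -y side (away from the robot). Origin at the centre of its foot, 12 mm above the table; axes as the clamp's. Its place along the clamp differs each time: 30 to 60 mm of slide travel brings the pointer to it. The pointer is at the mark when both have the same x in the clamp's frame.
- blue_can: Blue spray can with a white band, 52 mm in diameter, fixed upright in a black 75 mm square bench holder, beyond the clamp; spout to the robot. Origin at the centre of its foot, on the table. Its place and the orange can's may be swapped.
- blue_nozzle (a joint): How far the blue can's nozzle cap is pressed down: 0 up to 0.008 m right down. Sprung: it begins to move at 2 N, 4 N more brings it right down; it springs up when let go.
- blue_nozzle_top (a point): Centre of the flat top of the blue can's white nozzle cap (24 mm in diameter, 16 mm high); 186 mm above the table when up.
- orange_can: Orange spray can, otherwise the same as the blue one, also fixed. Not to be pressed. Origin at the centre of its foot.
- orange_nozzle (a joint): How far the orange can's nozzle cap is pressed down, 0 up to 0.008 m. Leave it alone.
- mug: Loose white mug, 82 mm in diameter, 95 mm high; origin at the centre of its underside. Leave it alone.
- tape: Loose yellow roll of tape lying flat, 96 mm in diameter, 25 mm high; origin at the centre of its underside. Leave it alone.
- tube: Loose white upright tube, 60 mm in diameter, 200 mm high; origin at the centre of its underside. Leave it alone.
- coasters: Loose stack of four round coasters joined together, 94 mm in diameter, 24 mm high; origin at the centre of its underside. Leave it alone.
- scraper: Loose hand scraper (spatula) lying on the table, about 280 mm long. Leave it alone.
- brayer: Loose rubber hand roller with a wooden handle lying on the table beyond the cans, about 170 mm long, 36 mm high. Leave it alone.
- carton: Loose small cardboard box 90 x 70 x 55 mm; origin at the centre of its underside. Leave it alone.

How it is judged:
By the outcome, as a careful person would: the job done as asked, in the order asked, and still so for the second after the job is handed in, while the arm keeps its last pose, push and grip.
It also fails if it takes over 43 s, if anything falls off the work surface, if the arm or the gripper's body presses on something with over 40 N, if the wrist force passes 120 N, or if a joint passes its speed limit or range.

## Working session

There is one attempt and no reset: what is moved stays moved. The work goes in short steps, each a Python script; the robot and the scene stay as the last script left them, time stands still between calls to the robot, and variables do not carry over. Pictures are saved under pics/ and viewed, about 8 in all and at most 12, crops included, and the job is handed in when it is done.

```bash
mkdir -p pics; cat > h.py <<'E'
import numpy as np, cv2
from cell import arm, optics, finder, monitor
def world(s,u,v,z=None):
    """pixel -> world by depth, or onto plane z"""
    T=np.linalg.inv(s["extrinsics"]); r=np.array([(u-s["cx"])/s["fx"],(v-s["cy"])/s["fy"],1.])
    if z is None:
        d=s["z_map"][int(round(v)),int(round(u))]
    else: d=(z-T[2,3])/(T[:3,:3]@r)[2]
    return T[:3,:3]@(r*d)+T[:3,3]
E
python3 - <<'E'
from h import *
for n in ["top","side"]:
    s=optics.snapshot(n); cv2.imwrite(f"pics/{n}0.png",s["image"])
    print(n,np.linalg.inv(s["extrinsics"])[:3,3].round(3),s["fx"])
    for t in ["clamp","handle","pointer","mark","blue_can","blue_nozzle_top","orange_can","orange_nozzle","tube","mug"]:
        for f in finder.find_in(s,t)[:2]:
            print(t,round(f["p"],2),np.round(f["xy"],1),world(s,*f["xy"]).round(3))
print(monitor.get_time(),monitor.get_tcp_rot(),monitor.get_force())
E
```

```text
top [0.326 0.023 1.424] 385.62670176136635
clamp 0.89 [315.2 203.7] [0.493 0.029 0.041]
clamp 0.43 [220.6 198.4] [0.51  0.38  0.001]
handle 0.98 [314.8 198.7] [0.511 0.03  0.039]
pointer 0.71 [314.5 198.7] [0.511 0.031 0.039]
pointer 0.68 [224.5 199.1] [0.507 0.365 0.002]
blue_can 0.77 [286.1 154.9] [0.652 0.133 0.117]
blue_nozzle_top 0.49 [282.7 144.1] [0.67  0.139 0.188]
orange_can 0.64 [352.6 156.6] [ 0.651 -0.098  0.119]
orange_can 0.25 [355.8 144.1] [ 0.677 -0.102  0.186]
tube 0.81 [241.  145.7] [0.658 0.274 0.2  ]
mug 0.61 [220.6 198.7] [0.508 0.379 0.005]
side [0.216 0.598 0.864] 394.2222215352054
clamp 0.76 [324.6 249. ] [0.481 0.063 0.057]
clamp 0.42 [324.3 240.4] [0.5   0.028 0.041]
handle 0.36 [292.1 184. ] [ 0.662 -0.075  0.082]
pointer 0.7 [324.7 238.6] [0.502 0.023 0.041]
blue_can 0.69 [242.3 238.7] [0.661 0.159 0.092]
blue_can 0.69 [198.1 266.9] [0.658 0.305 0.161]
blue_nozzle_top 0.65 [236.3 210.2] [0.672 0.149 0.182]
orange_can 0.94 [293.  184.3] [ 0.659 -0.077  0.081]
orange_can 0.29 [263.4 186.5] [ 0.766 -0.075  0.022]
tube 0.82 [199.4 268.5] [0.658 0.303 0.152]
tube 0.18 [325.2 236.3] [0.507 0.012 0.036]
mug 0.97 [249.7 343.4] [0.522 0.34  0.002]
1.1 [-1.79996341e+02 -1.41377756e-03  1.67232372e+02] [ 0.25447151  0.32131088 -0.47578401]
```

View pics/top0.png

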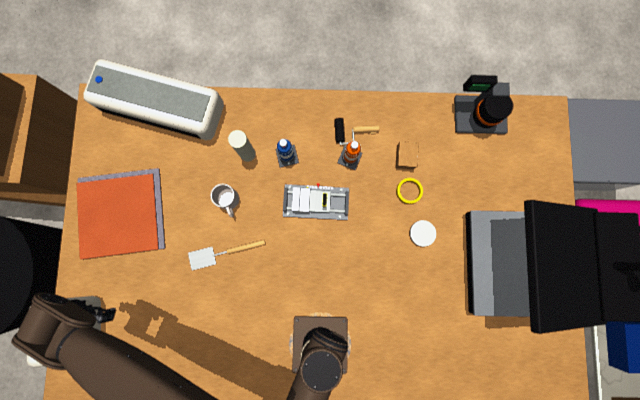

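View pics/side0.png

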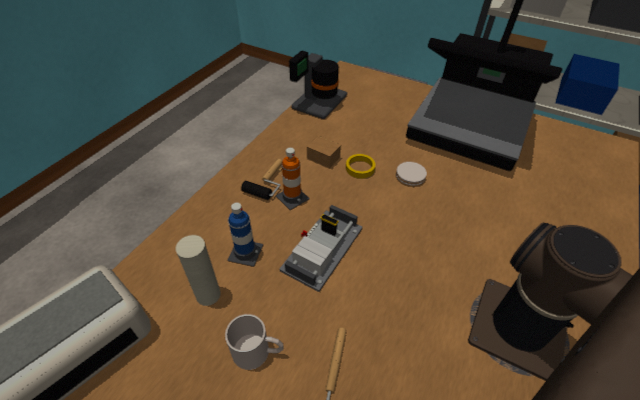

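Blue can is at about (286,150) in the top view, left of the orange one at (352,150). The clamp is at (315,202), its handle near (326,201) and the red mark near (319,185). Next I'll look from nearer with the wrist camera.

```bash
python3 - <<'E'
from h import *
arm.move_to([0.52,0.06,0.50],[180,0,180])
s=optics.snapshot("wrist"); cv2.imwrite("pics/w0.png",s["image"])
T=np.linalg.inv(s["extrinsics"]); print(T.round(3),s["fx"])
for t in ["handle","pointer","mark","blue_nozzle_top","orange_nozzle","blue_can"]:
    for f in finder.find_in(s,t)[:2]:
        print(t,round(f["p"],2),np.round(f["xy"],1),world(s,*f["xy"]).round(4))
print(monitor.get_time(),monitor.get_q())
E
```

```text
[[-0.001  0.955  0.296  0.445]
 [ 1.     0.001  0.     0.061]
 [-0.     0.296 -0.955  0.47 ]
 [ 0.     0.     0.     1.   ]] 301.3614157256905
handle 0.67 [308.8 148.5] [0.5057 0.0397 0.0416]
pointer 0.97 [308.4 148.7] [0.5057 0.0392 0.0432]
mark 0.54 [301.  187.2] [0.5702 0.0251 0.0139]
mark 0.46 [ 66.5 188.5] [ 0.575  -0.3509  0.005 ]
blue_nozzle_top 0.75 [392.1 316.5] [0.6733 0.1378 0.1861]
blue_can 0.82 [379.6 269.4] [0.6543 0.1348 0.1173]
3.9667 [-4.50493751e+00 -6.42125619e+00  1.04887499e+02  4.35201201e-04
  8.15375171e+01 -9.45332404e+01]
```

View pics/w0.png

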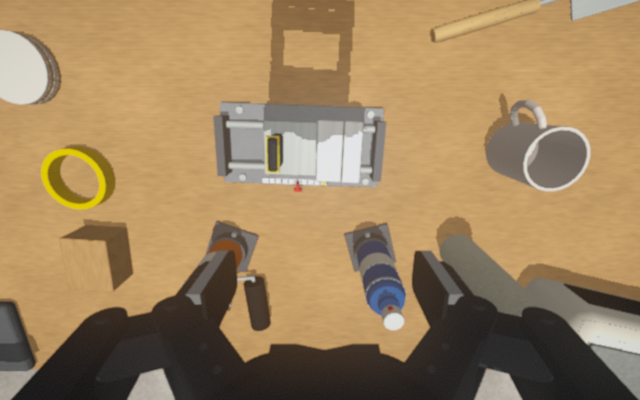

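The wrist view shows the blue nozzle's white cap at (393,321), the handle at (273,154), the mark at (298,187) and the pointer near (322,184). Next I'll get precise positions from depth.

```bash
cat >> h.py <<'E'
def cloud(s):
    v,u=np.mgrid[:400,:640]; d=s["z_map"]; T=np.linalg.inv(s["extrinsics"])
    P=np.stack([(u-s["cx"])/s["fx"]*d,(v-s["cy"])/s["fy"]*d,d],-1)@T[:3,:3].T+T[:3,3]
    P[d==0]=np.nan; return P
def box(P,lo,hi): return np.all((P>np.array(lo))&(P<np.array(hi)),-1)
E
python3 - <<'E'
from h import *
for n in ["wrist","top"]:
    s=optics.snapshot(n); P=cloud(s)
    m=box(P,[.62,.09,.178],[.72,.19,.2]); print(n,"nozzle",m.sum(),P[m].mean(0).round(4),P[m].min(0).round(3),P[m].max(0).round(3))
    m=box(P,[.44,-.03,.085],[.57,.12,.11]); print("handle",m.sum(),P[m].mean(0).round(4),P[m].min(0).round(3),P[m].max(0).round(3))
    c,w,a=cv2.minAreaRect((P[m][:,:2]*1000).astype(np.float32)); print(c,w,a)
    m=box(P,[.40,-.14,.008],[.60,.2,.07]); 
    c,w,a=cv2.minAreaRect((P[m][:,:2]*1000).astype(np.float32)); print("plate",c,w,a)
    b,g,r=[s["image"][...,i].astype(int) for i in range(3)]
    roi=box(P,[.52,-.1,-.01],[.6,.15,.05])
    m=roi&(r>120)&(g<70)&(b<80); print("red",m.sum(),P[m].mean(0).round(4),np.argwhere(m).mean(0))
    m=roi&(r>150)&(g>130)&(b<110)&box(P,[0,-1,.008],[1,1,.05]); print("yel",m.sum(),P[m].mean(0).round(4) if m.any() else '',np.argwhere(m)[:30,::-1].tolist())
    if n=="wrist": cv2.imwrite("pics/w1.png",cv2.resize(s["image"][90:200,205:395],None,fx=4,fy=4,interpolation=cv2.INTER_CUBIC))
E
```

```text
wrist nozzle 377 [0.6768 0.1393 0.1851] [0.666 0.128 0.178] [0.692 0.151 0.188]
handle 497 [ 0.5042 -0.0023  0.097 ] [ 0.482 -0.012  0.088] [0.528 0.006 0.1  ]
(505.02294921875, -2.8549461364746094) (16.194589614868164, 46.37038040161133) 88.14956665039062
plate (509.9886474609375, 26.711807250976562) (239.83470153808594, 128.2404022216797) 88.00201416015625
red 0 [nan nan nan] [nan nan]
yel 3 [0.5666 0.0374 0.0225] [[323, 182], [302, 187], [302, 190]]
top nozzle 28 [0.6786 0.1385 0.1851] [0.668 0.129 0.181] [0.686 0.149 0.188]
handle 60 [ 0.5004 -0.0032  0.096 ] [ 0.479 -0.012  0.09 ] [0.525 0.005 0.103]
(501.5642395019531, -3.260748863220215) (14.936530113220215, 45.58441925048828) 86.38616943359375
plate (501.57952880859375, 23.395767211914062) (240.63864135742188, 121.81636810302734) 88.86903381347656
red 0 [nan nan nan] [nan nan]
yel 0  []<stdin>:11: RuntimeWarning: Mean of empty slice.
  ret = um.true_divide(
```

View pics/w1.png

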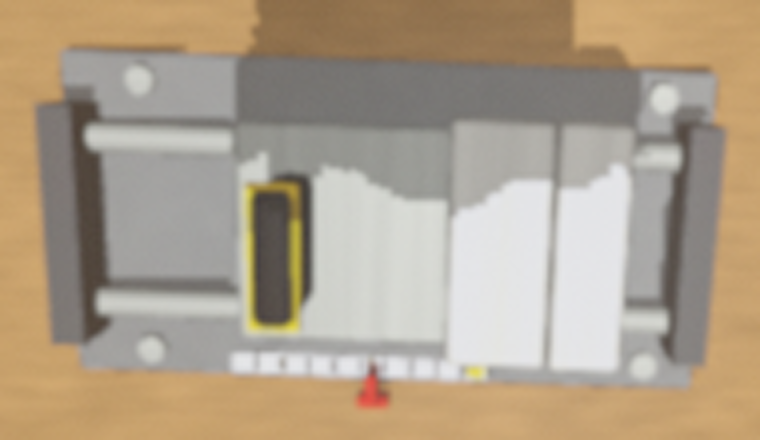

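The clamp's yaw is about 88°. The mark is at crop (373,385) and the pointer at (475,373), which needs roughly 37 mm of travel. I'll press the nozzle now.

```bash
python3 - <<'E'
from h import *
O=[180,0,0]; x,y=.678,.139
arm.command_gripper(0.0,40)
arm.move_to([x,y,.41],O)
arm.movel([x,y,.365],O,speed=.1); f0=monitor.get_force(); print(f0,monitor.get_position())
for z in np.arange(.361,.346,-.002):
    arm.movel([x,y,z],O,speed=.04); f=monitor.get_force()-f0; print(round(z,4),f.round(2),monitor.get_position()[2].round(4))
    if f[2]>14: break
arm.dwell(.3); print((monitor.get_force()-f0).round(2),monitor.get_time())
s=optics.snapshot("wrist"); cv2.imwrite("pics/press.png",s["image"])
E
```

```text
[0.64872761 0.617157   0.27437275] [0.67804248 0.13899726 0.36456703]
0.361 [ 0.54 -0.61 -0.17] 0.3614
0.359 [-0.4  -1.33  1.46] 0.3595
0.357 [-1.   -0.41  2.91] 0.3576
0.355 [-0.64 -0.1   3.7 ] 0.3555
0.353 [-0.86 -1.07  4.89] 0.3534
0.351 [-0.84 -0.41  5.49] 0.3517
0.349 [-2.84 -0.13 10.73] 0.3514
0.347 [-5.93 -1.9  14.58] 0.3513
[-5.56 -1.46 14.95] 10.4917
```

View pics/press.png

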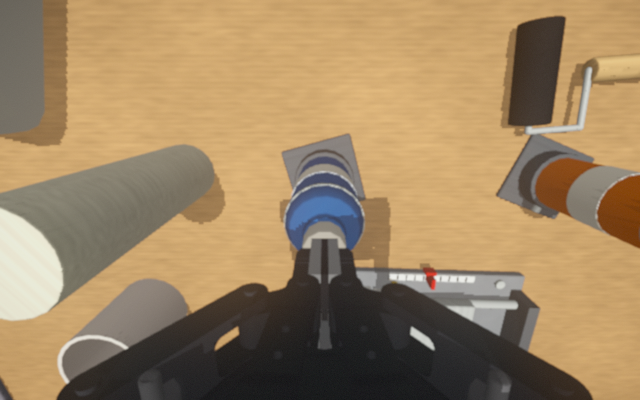

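The fingertips sit on the blue cap at about (323,240). The force ramp (1.5 to 5.5 N, then a stiff stop after 8 mm) shows it is right down. I'll release it and grasp the handle.

```bash
python3 - <<'E'
from h import *
O=[180,0,0]; x,y=.678,.139
arm.movel([x,y,.41],O,speed=.1); 
s=optics.snapshot("wrist");P=cloud(s); m=box(P,[.64,.1,.15],[.72,.18,.2]); print("cap z",np.nanpercentile(P[m][:,2],98) if m.any() else None)
O=[180,0,-2]; hx,hy=.503,-.003
arm.command_gripper(0.6,40)
arm.move_to([hx,hy,.34],O)
s=optics.snapshot("wrist");P=cloud(s)
m=box(P,[.44,-.03,.085],[.57,.03,.105]); print("handle",m.sum(),P[m].mean(0),P[m].min(0),P[m].max(0))
m=box(P,[.62,.09,.178],[.72,.19,.2]); print("nozzle",m.sum(),P[m].max(0) if m.any() else '')
cv2.imwrite("pics/pre.png",s["image"]); print(monitor.get_grip_width(),monitor.get_time(),monitor.get_q())
E
```

```text
cap z 0.18742930521908913
handle 1233 [ 0.50754569 -0.00367352  0.09722249] [ 0.48291787 -0.01188771  0.0907007 ] [0.52908909 0.00492433 0.10078637]
nozzle 0 
0.6017709060554873 12.9 [-1.18654258e+01 -1.77353158e+00  1.17363236e+02  1.43623905e-02
  6.42465402e+01  8.01007705e+01]
```

View pics/pre.png

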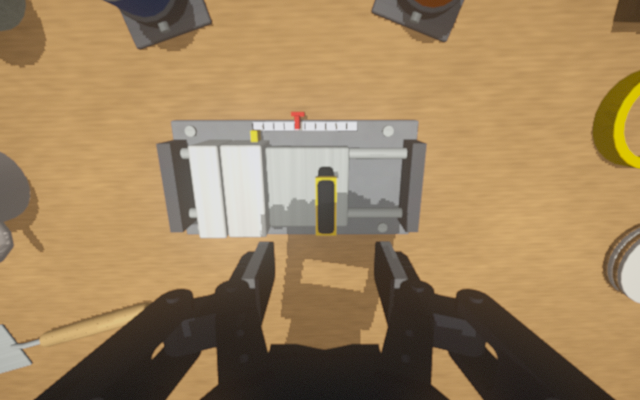

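The cap has sprung back (z 0.187). The handle at (326,205) sits between the fingers, aligned; the mark is at (298,118) and the pointer at (254,136). I'll grasp and pull most of the way.

```bash
python3 - <<'E'
from h import *
O=[180,0,-2]; h=np.array([.504,-.0035,.23])
f0=monitor.get_force()
arm.movel(h,O,speed=.1); print("down",(monitor.get_force()-f0).round(2))
arm.command_gripper(0.0,60); print("grip",monitor.get_grip_width(),(monitor.get_force()-f0).round(2))
d=np.array([-np.sin(np.radians(2)),-np.cos(np.radians(2)),0])
arm.movel(h+d*.030,O,speed=.06); print((monitor.get_force()-f0).round(2),monitor.get_position())
s=optics.snapshot("wrist"); cv2.imwrite("pics/pull.png",s["image"]); np.save("pull.npy",cloud(s))
np.savez("cal.npz",E=s["extrinsics"],k=[s["fx"],s["fy"],s["cx"],s["cy"]])
for t in ["pointer","mark"]:
    for f in finder.find_in(s,t)[:2]: print(t,round(f["p"],2),np.round(f["xy"],1),world(s,*f["xy"]).round(4))
print(monitor.get_time())
E
```

```text
down [-0.41  0.5   0.89]
grip 0.16058911314719354 [-1.31 -3.08  2.63]
[-1.29  7.38  5.41] [ 0.50320171 -0.03241541  0.23061545]
pointer 0.58 [250.3 226.1] [0.5143 0.0107 0.0419]
mark 0.75 [232.  124.7] [0.5699 0.018  0.0289]
15.3667
```

View pics/pull.png

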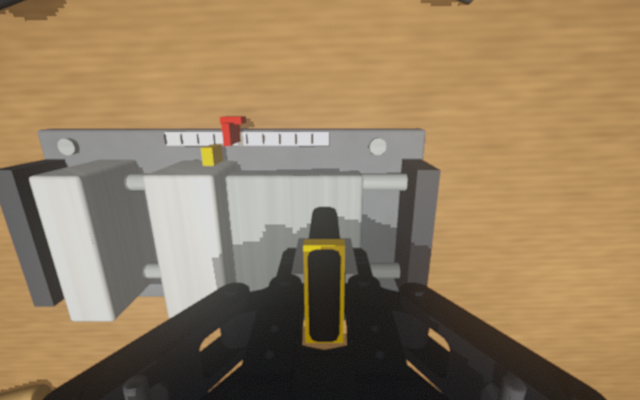

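The handle is firmly gripped at (323,290). The pointer (211,155) is still short of the mark (232,130). Next I'll measure the gap along the clamp axis.

```bash
python3 - <<'E'
import cv2,numpy as np
im=cv2.imread("pics/pull.png");P=np.load("pull.npy");b,g,r=[im[...,i].astype(int) for i in range(3)]
roi=np.zeros(b.shape,bool);roi[105:172,190:260]=1
R=np.radians(88);ax=np.array([np.cos(R),np.sin(R)])
for n,m in [("red",roi&(r>g+70)&(r>b+70)&(g<90)),("yel",roi&(r>b+70)&(g>b+60)&(g>110)&(P[...,2]>.008))]:
    Q=P[m];Q=Q[~np.isnan(Q).any(1)];s=Q[:,:2]@ax*1000;z=Q[:,2]*1000
    print(n,len(Q),Q[:,0].mean().round(4))
    for a in range(8,40,4):
        k=(z>=a)&(z<a+4)
        if k.sum(): print(a,k.sum(),s[k].min().round(1),np.median(s[k]).round(1),s[k].max().round(1))
cv2.imwrite("pics/pc.png",cv2.resize(im[105:172,190:260],None,fx=8,fy=8,interpolation=cv2.INTER_NEAREST))
E
```

```text
red 301 0.5688
12 1 37.8 37.8 37.8
16 2 38.0 38.1 38.1
20 27 34.0 39.6 45.5
24 105 33.6 38.4 45.5
28 5 38.2 39.5 40.8
32 160 37.6 39.7 42.1
36 1 40.8 40.8 40.8
yel 223 0.5538
8 3 63.9 64.0 64.2
12 2 63.6 63.7 63.9
16 1 61.1 61.1 61.1
20 1 59.2 59.2 59.2
24 1 58.5 58.5 58.5
28 3 50.5 51.1 57.4
32 211 48.3 51.3 54.8
36 1 48.7 48.7 48.7
```

View pics/pc.png

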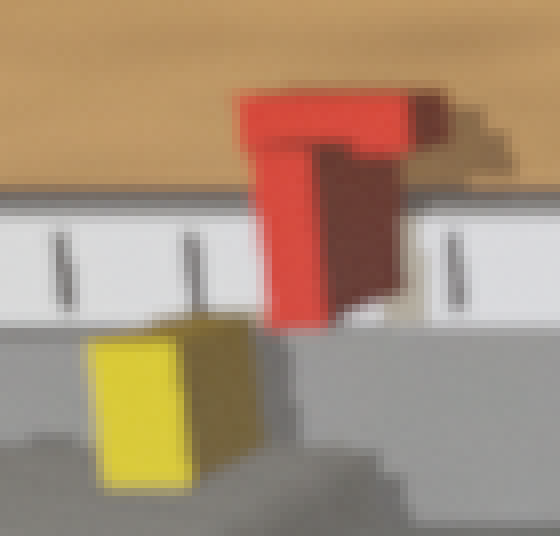

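Comparing the top faces (both at z ≈ 34 mm), the gap is about 11.5 mm. I'll move that far and measure again.

```bash
cat >> h.py <<'E'
def gap():
    s=optics.snapshot("wrist");im=s["image"];P=cloud(s);b,g,r=[im[...,i].astype(int) for i in range(3)]
    roi=box(P,[.535,-.06,.031],[.60,.10,.038]); o=[]
    for m in [roi&(r>g+70)&(r>b+70)&(g<90), roi&(r>b+70)&(g>b+60)&(g>110)]:
        v,u=np.argwhere(m).T; Q=P[m]; t=[]
        for yaw in (87,88,89):
            a=np.radians(yaw);c=Q[:,:2]@[np.cos(a),np.sin(a)]*1000; t.append((c.min()+c.max())/2)
        print(len(Q),c.min(),c.max(),Q.mean(0).round(4),round(u.mean(),1),round(v.mean(),1)); o.append(np.array(t))
    print("gap at yaw 87/88/89",(o[1]-o[0]).round(2)); return s
E
python3 - <<'E'
from h import *
gap()
d=np.array([-np.sin(np.radians(2)),-np.cos(np.radians(2)),0])
p=np.array([.504,-.0035,.23])+d*(.030+.0115)
arm.movel(p,[180,0,-2],speed=.05); arm.dwell(.3); print(monitor.get_position(),monitor.get_force(),monitor.get_grip_width())
s=gap(); im=s["image"]; cv2.imwrite("pics/al.png",cv2.resize(im[95:195,240:380],None,fx=5,fy=5,interpolation=cv2.INTER_NEAREST))
P=cloud(s) # clamp yaw from the far plate edge
e=[(u,v) for u in range(60,480,4) for v in range(80,180) if P[v,u,2]>.007 and P[v-1,u,2]<.006][:400]
E=np.array([P[v,u,:2] for u,v in e]); k=(E[:,0]>.555)&(E[:,0]<.58); print(k.sum(), cv2.fitLine(E[k].astype(np.float32),cv2.DIST_HUBER,0,.001,.001).ravel())
print(monitor.get_time())
E
```

```text
155 27.717424037099747 32.26699155227359 [0.5659 0.02   0.0344] 226.6 133.1
214 38.58395172976433 45.05028804085897 [0.5539 0.0322 0.0344] 207.4 156.0
gap at yaw 87/88/89 [11.3  11.54 11.82]
[ 0.50281564 -0.04346296  0.23061646] [0.2053956  8.74168428 5.97404854] 0.15379698414874052
154 27.757294887505477 32.03856238080129 [0.5658 0.0199 0.0345] 206.1 133.3
210 27.40330379133669 34.1059781406106 [0.5534 0.0211 0.0345] 207.5 156.0
gap at yaw 87/88/89 [0.36 0.59 0.86]
54 [0.03287625 0.99945945 0.5670917  0.04151177]
16.15
```

View pics/al.png

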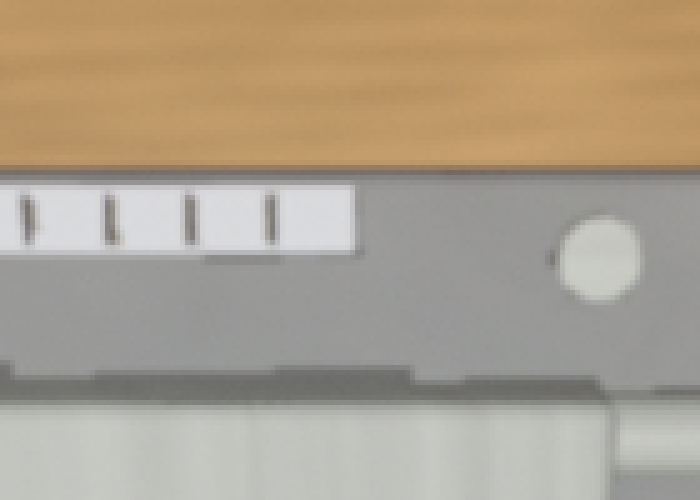

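My crop missed the mark, since the camera moves with the arm; the pixels give a 0.6 mm remainder and confirm the clamp's yaw at 88.1°. I'll make the fine correction, then check again.

```bash
python3 - <<'E'
from h import *
d=np.array([-np.sin(np.radians(2)),-np.cos(np.radians(2)),0])
arm.movel(np.array([.504,-.0035,.23])+d*(.0415+.0006),[180,0,-2],speed=.02); arm.dwell(.5)
print(monitor.get_position(),monitor.get_force(),monitor.get_grip_width())
s=gap(); arm.dwell(1); s=gap(); cv2.imwrite("pics/al2.png",cv2.resize(s["image"][105:175,165:255],None,fx=8,fy=8,interpolation=cv2.INTER_NEAREST))
print(monitor.get_time())
E
```

```text
[ 0.50279332 -0.04399979  0.23060636] [-0.25565983  9.99241653  5.94487217] 0.1560631712107833
151 27.659061803132857 32.04002703653456 [0.5658 0.0199 0.0345] 205.2 133.2
208 26.9067443800193 33.43606279478122 [0.5535 0.0206 0.0345] 207.4 155.9
gap at yaw 87/88/89 [-0.18  0.05  0.32]
150 27.864697628619457 31.841670970503124 [0.5659 0.02   0.0345] 205.1 133.0
212 26.86024588142623 33.7261106584116 [0.5534 0.0206 0.0346] 207.4 156.0
gap at yaw 87/88/89 [0.04 0.26 0.44]
18.0
```

View pics/al2.png

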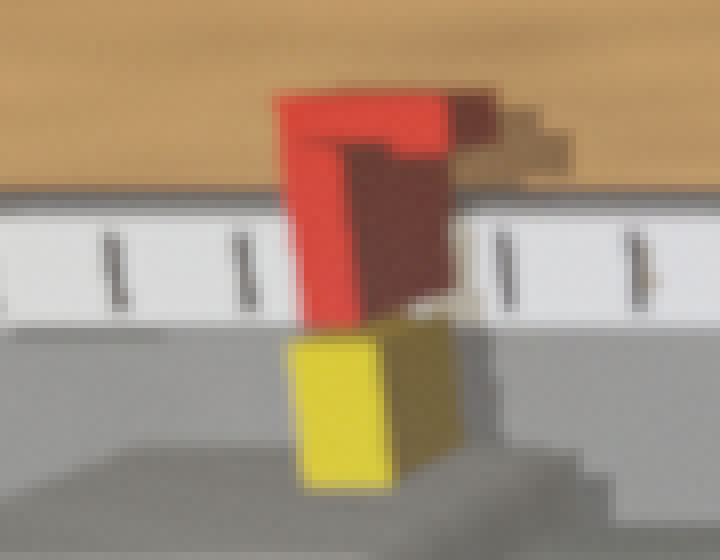

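The red stem's lower end is centred at (333,325) and the pointer at (335,340). They line up to within a fraction of a mm and hold steady, so I'm handing in.

```bash
python3 -c "
from h import *
arm.close_job()"
```

```text
the job is handed in; nothing more can be done
```

The job is handed in: I pressed the blue nozzle, then pulled the handle out until the pointer met the red mark, and the fingers are still holding it there.

- **Nozzle:** With the clamp still shut, I pressed the blue cap about 8 mm to its stop. The force rose from 1.5 to 5.5 N, then went stiff up to 15 N. After I let go, the cap was back up at z ≈ 0.187 m.
- **Handle:** I gripped it with 60 N and pulled it out about 41 mm, by the arm's own position reading.
- **Last checks:** The pointer and mark agreed to 0.05 to 0.26 mm along the clamp's x. They stayed so over a further second, and the enlarged picture showed the same. The grip held, with a spring load of about 10 N. The camera calibration is good to about 2 mm, but both were measured in one picture, so that error mostly cancels.
- **Not confirmed:** One check of the cap from over the clamp found nothing because the cap was out of view. The earlier reading already showed it up. I took no final overall picture, so I did not check the other things on the table at the end. Forces on the way showed no unexpected contact.
- **Time:** It took about 18 s of the 43 s allowed.

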